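Close up a row of blocks in the lay-up tray

TASK

Three blocks are to be taped together edge to edge: lay the two that lie on the bench flat in the tray beside the one already there, released, long edges facing, in one neat row with their ends close along the long fence away from the knob (finger-wide gaps between them are fine). Then take the black ball knob and lift that corner of the tray to a lean of about 30 degrees, the opposite corner staying on the bench, so that the row slides down into that corner, tight to both fences with no gaps left. Finish while still holding the tray tilted by its knob for the taping, and leave the tape roll, the tape measure and the try square where they are.

Things in the scene. Friction and masses are not known exactly. Their poses are not given: they have to be found in the camera images.
- tray: loose open lay-up tray, 178 mm (its x) by 298 mm (its y), about 0.6 kg: wooden fence 14 mm thick all round, fence tops 30 mm high. Origin under its centre at bench level, z up. Inside runs x -75 to +75, y -135 to +135 mm, but for a 26 mm square dark block under the knob in the +x +y corner, as high as the fences
- floor_centre (a point): centre of the tray's white waxed floor (friction about 0.2), 14 mm above the tray's origin. The row belongs in the -x -y corner: 73 mm sides along the tray's x, ends against the long -x fence, first block against the short -y fence. Tilted, blocks slide mostly towards -y and press together: one laid over 10 mm from the -x fence may be pinched short of it
- knob (a point): centre of the black ball knob, 32 mm in diameter, on a 10 mm steel stud, at x +76, y +136, z +64 mm of the tray; it is clear all round and may be gripped from above at any yaw. The tray is free to turn in the grip about the line through the two finger pads
- stop_corner (a point): outer lower corner of the tray opposite the knob, at x -89, y -149, z +5 mm of the tray, where the row is to gather; the tray pivots on it when the knob corner is lifted
- block_1_centre (a point): planed reddish-brown hardwood block, 47 mm (its x) by 73 mm (its y) by 19 mm thick (z), 0.08 kg; position at its centre, 9.5 mm above its underside. Starts in the tray, its end 0 to 6 mm from the long -x fence, 3 to 37 mm from the short -y fence, its 73 mm side along the tray's x; the blocks are alike and their order does not matter
- block_2_centre (a point): planed reddish-brown hardwood block, 47 mm (its x) by 73 mm (its y) by 19 mm thick (z), 0.08 kg; position at its centre, 9.5 mm above its underside. Starts flat on the bench, to the right of the tray
- block_3_centre (a point): planed reddish-brown hardwood block, 47 mm (its x) by 73 mm (its y) by 19 mm thick (z), 0.08 kg; position at its centre, 9.5 mm above its underside. Starts flat on the bench, to the right of the tray
- tape_roll_centre (a point): roll of masking tape lying flat, 91 mm across, 24 mm high, left of the tray; position at its centre; to be left alone
- tape_measure_centre (a point): yellow pocket tape measure lying on its side, 59 by 65 mm, 31 mm high, beyond the tray; position at its centre; to be left alone
- try_square: steel try square lying flat beyond the tray, 191 by 115 mm, 15 mm high; origin under its centre; to be left alone
Things that resemble listed ones, but are neither listed nor needed, are in the scene too. What is shaped like the part that bears block_2_centre but red is not meant.

How it is judged:
By the outcome, as a careful person would: the job done as asked, in the order asked, and still so for the second after the job is handed in, while the arm keeps its last pose, push and grip.
It also fails if it takes over 69 s, if anything falls off the work surface, if the arm or the gripper's body presses on something with over 40 N, if the wrist force passes 120 N, or if a joint passes its speed limit or range.

ROBOT

A 6-joint arm with a two-finger parallel gripper is mounted at the origin on a cart in front of the work surface, level with it; the furniture and walls round the work are solid. World frame = base frame: x ahead of the robot, y to its left, z up, the work surface at z = 0. Lengths are in mm, angles in rad, forces in N, time in s.
With the tool pointing down it reaches from about 350 to 875 mm from the base axis. Payload 4.2 kg.
Tool frame: the origin (TCP) lies at the very end of the fingers, on their centre line; the grasp point (between the pads) lies 19 mm behind it; z points along the fingers, y is the line along which they close (so a half turn about z gives the same grasp; the last joint's range is limited). The gripper opens to 85 mm and grips with 20 to 120 N. Pads are 22 mm wide; open, the fingers measure 114 mm over their backs; the gripper's body (76 mm by 85 mm) begins 54 mm behind the grasp point. The pads swing forward as they close: fully open they stand 13 mm farther back than shut.
Start: joints at [1.554, 0.385, 0.008, 0, -1.194, -0.259], TCP at [170.166, 601.367, 231.312] pointing down, gripper open.
Joint ranges: [-3.14, 3.14], [-1.21, 2.06], [-1.07, 1.41], [-3.16, 2.05], [-2.99, -0.16], [-3.1, 3.1]. Speed limits (rad/s): [2.79, 2.79, 3.14, 3.14, 3.14, 3.14].

INTERFACE

Orientations are given as a unit quaternion [x, y, z, w].
In Python, from bench import arm, optics gives the robot as it stands. The module is installed in compiled form; this text tells all that it offers.
- The arm moves only by the tool step_arm, never from a script. Its argument "motion" is a list of rows, each an object with "dr": the turn, a rotation vector about the tool's x, y, z in units of 8 degrees (1.0 is 8 degrees), a list of three; "slide": the shift along the tool's x, y, z in mm, a list of three; "jaw": the finger opening in mm, from 0 to 85.4. A call has exactly 8 rows; each row is the pose to reach, as a shift and turn from the pose commanded when the call began, along the tool's axes at that moment; what a row does not reach only later rows make up. A row lasts 1/8 s, in which the tool goes at most 62.5 mm and 10.7 degrees, less where a joint would pass 70% of its speed; a pose out of reach is approached as far as the arm can. A call with a gripper value outside its range is refused whole. The fingers move at their own pace and stop on an object; the grip force is fixed at half the most. Time passes only in rows, so rows that repeat a pose let the fingers close, or fill a call up. It gives the time, the measured TCP pose, the force, the opening and the grip force at its end, in the units of the state.
- arm.read_state(): the state, without advancing time (a new reading comes with each control period).
- optics.get_image(name): name is "side" or "top" or "wrist"; returns the picture (420x560x3 uint8, blue, green, red); there is no depth.
- optics.camera_info(name): a dict with "camera_matrix" (3x3 intrinsics, pixels), "view" (4x4, takes a point from world to camera coordinates); the wrist camera has in their place "T_tool_cam" (4x4, takes a point from camera to tool coordinates, whose origin is the TCP and whose axes are the flange's). Camera axes: x right, y up, looking along -z (the intrinsics and any distortion apply to the point x, -y, -z); pixel columns grow to the right and rows downward; lengths in mm; the calibration is good to about 2 mm. The wrist camera is an equidistant fisheye: a pixel r from the principal point sees the ray r / f radians off the axis. A picture is of the moment at which its call begins: read the wrist's pose just before it. camera_info takes no time and is no camera call.
- arm.job_done(): hands the job in; it is judged then, once.
The state is a dict: "clock": time; "joints": joint angles; "joint_vel": joint speeds; "joint_efforts": joint torques, N m; "position": TCP position; "ee_rot": TCP orientation; "contact_force": force on the tool from outside, world axes, zero at the start; "wrist_torque": the same for the moment, N m; "gripper_width": finger opening in mm; "grasp_force": force on a finger pad.
Only numpy, scipy, OpenCV 4.12 (cv2) and the standard library are available. Lean on these libraries where they do the work, as an engineer would, in place of code of your own. Each camera call takes 0.05 s, during which the arm holds its last target. There are 200 camera calls.

## Working session

There is one attempt and no reset: what is moved stays moved. The work goes in short steps, Python scripts to look and compute and a tool call to move; the robot and the scene stay as the last step left them, time stands still between calls to the robot, and variables do not carry over. Pictures are saved under pics/ and viewed, at most 10 in all, crops included, and the job is handed in when it is done.

Besides the shell and the picture viewer there is one more tool, called after ">>>" by a JSON object that holds its "fn" and its "kwargs". step_arm: Moves the arm, as the interface text tells. Its arguments: {"type":"object","properties":{"motion":{"type":"array","items":{"type":"object","properties":{"dr":{"type":"array","items":{"type":"number"}},"slide":{"type":"array","items":{"type":"number"}},"jaw":{"type":"number"}}}}},"required":["motion"]}

```bash
mkdir -p pics
python3 - <<'E'
from bench import arm, optics
import cv2,numpy as np
np.set_printoptions(suppress=True,precision=4)
s=arm.read_state();print(s)
for n in("top","side","wrist"):
    print(n,optics.camera_info(n))
for n in("top","side"):
    cv2.imwrite(f"pics/{n}0.png",optics.get_image(n))
E
```

```text
{'clock': 0.0, 'joints': array([ 1.5536,  0.3856,  0.0066, -0.0005, -1.194 , -0.2586]), 'joint_vel': array([ 0.0003, -0.0001,  0.0008, -0.0001, -0.0001, -0.0021]), 'joint_efforts': array([ -0.0002, -39.2292,  18.8403,   4.186 ,  -0.0046,   0.    ]), 'position': array([170.0201, 600.8165, 230.2096]), 'ee_rot': array([ 0.9905, -0.1375, -0.0001,  0.0011]), 'contact_force': array([-0.0209,  0.4654,  0.9407]), 'wrist_torque': array([-0.0216,  0.0543, -0.0068]), 'grasp_force': 0.0, 'gripper_width': 85.50978515603383}
top {'camera_matrix': array([[391.1369,   0.    , 280.3406],
       [  0.    , 391.1369, 211.6293],
       [  0.    ,   0.    ,   1.    ]]), 'view': array([[   -0.0239,    -0.9992,    -0.0317,    63.5744],
       [    0.9926,    -0.0275,     0.1186,  -611.9245],
       [   -0.1194,    -0.0286,     0.9924, -1076.9601],
       [    0.    ,     0.    ,     0.    ,     1.    ]])}
side {'camera_matrix': array([[521.7286,   0.    , 280.0899],
       [  0.    , 521.7286, 200.0517],
       [  0.    ,   0.    ,   1.    ]]), 'view': array([[    0.7886,     0.6148,     0.0115,  -509.3716],
       [   -0.5381,     0.6809,     0.4969,   262.6436],
       [    0.2977,    -0.398 ,     0.8677, -1708.578 ],
       [    0.    ,     0.    ,     0.    ,     1.    ]])}
wrist {'camera_matrix': array([[325.1923,   0.    , 280.2389],
       [  0.    , 325.1923, 217.4547],
       [  0.    ,   0.    ,   1.    ]]), 'T_tool_cam': array([[  -0.0001,    0.952 ,    0.3061,   77.7242],
       [   1.    ,    0.0002,   -0.0004,    0.4845],
       [  -0.0004,    0.3061,   -0.952 , -142.5011],
       [   0.    ,    0.    ,    0.    ,    1.    ]])}
```

View pics/top0.png

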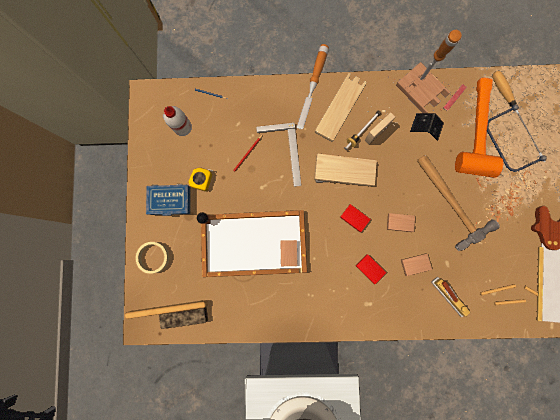

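View pics/side0.png

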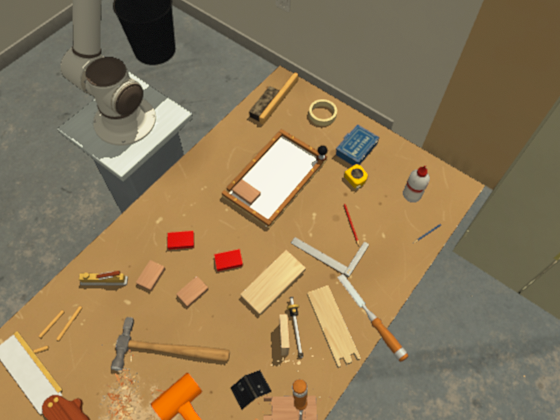

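Top view: tray (201–308, 213–275), knob (202,218), block 1 (289,252). Candidates for blocks 2/3 are brown (401,222) and (416,264), while the red ones at (355,218) and (371,269) are decoys; the pale pine pieces at (346,169) are too big. I choose the two brown ones. Next I measure them and check one crop.

```bash
cat > h.py <<'E'
from bench import arm, optics
import cv2,numpy as np
from scipy.spatial.transform import Rotation as R
np.set_printoptions(suppress=True,precision=2)
def ray(name,px,st=None):
    i=optics.camera_info(name);K=i["camera_matrix"];px=np.atleast_2d(px).astype(float)
    u=(px-K[:2,2])/K[0,0]
    if name=="wrist":
        r=np.linalg.norm(u,axis=1,keepdims=True);d=np.hstack([u/r*np.sin(r),np.cos(r)])
        T=np.eye(4);T[:3,:3]=R.from_quat(st["ee_rot"]).as_matrix();T[:3,3]=st["position"];T=T@i["T_tool_cam"]
    else:
        d=np.hstack([u,np.ones((len(u),1))]);T=np.linalg.inv(i["view"])
    return T[:3,3],(d*[1,-1,-1])@T[:3,:3].T
def world(name,px,z,st=None):
    o,d=ray(name,px,st);return (o+d*((z-o[2])/d[:,2])[:,None])
def blobs(im,mask,name,z,st=None,amin=150):
    n,l,s,c=cv2.connectedComponentsWithStats(mask.astype(np.uint8))
    for k in range(1,n):
        if s[k,4]<amin: continue
        cs=cv2.findContours((l==k).astype(np.uint8),cv2.RETR_EXTERNAL,cv2.CHAIN_APPROX_NONE)[0]
        p=max(cs,key=len)[:,0]
        w=world(name,p,z,st)[:,:2].astype(np.float32)
        (x,y),(a,b),t=cv2.minAreaRect(w)
        if a>b:a,b,t=b,a,t+90   # t: angle of short side
        print("px",c[k],"ctr %.1f %.1f short %.1f long %.1f shortdir %.1f longdir %.1f"%(x,y,a,b,t,(t+90)%180))
def snap(n,f):
    st=arm.read_state();im=optics.get_image(n);cv2.imwrite(f"pics/{f}.png",im);return st,im
E
python3 - <<'E'
from h import *
im=cv2.imread("pics/top0.png")
for p in [(401,222),(416,264),(289,252),(355,218),(250,270),(240,150+250-180)]: print(p,im[p[1],p[0]],cv2.cvtColor(im,cv2.COLOR_BGR2HSV)[p[1],p[0]])
h=cv2.cvtColor(im,cv2.COLOR_BGR2HSV)
H,S,V=[h[...,k].astype(int) for k in range(3)]
m=((H<11)|(H>175))&(S>80)&(S<170)&(V>130); blobs(im,m,"top",19)
print('white');blobs(im,(S<40)&(V>215),"top",14,amin=2000)
print(world("top",[(202,217)],64))
c=cv2.resize(im[195:295,190:450],None,fx=3,fy=3,interpolation=cv2.INTER_CUBIC);cv2.imwrite("pics/crop.png",c)
E
```

```text
(401, 222) [ 97 141 208] [ 12 136 208]
(416, 264) [101 142 208] [ 11 131 208]
(289, 252) [ 99 141 204] [ 12 131 204]
(355, 218) [ 23  24 220] [  0 228 220]
(250, 270) [ 80 115 167] [ 12 133 167]
(240, 220) [239 247 250] [ 22  11 250]
px [454.81  96.72] ctr 943.3 -476.0 short 16.5 long 94.7 shortdir 49.4 longdir 139.4
white
px [250.79 242.45] ctr 526.9 125.5 short 148.2 long 261.9 shortdir 1.2 longdir 91.2
px [297.29 392.47] ctr 100.6 1.4 short 105.0 long 309.9 shortdir 0.0 longdir 90.0
[[601.13 266.27  64.  ]]
```

View pics/crop.png

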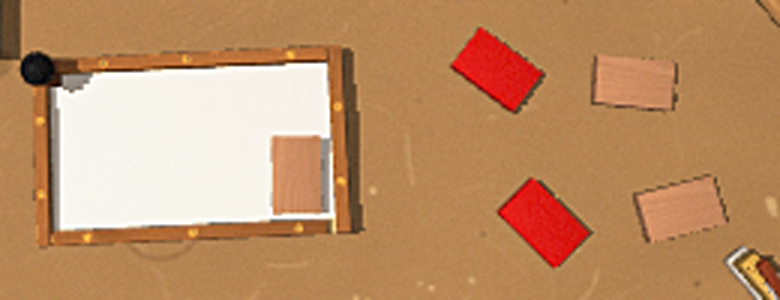

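The crop confirms two brown blocks at crop (634,82) and (682,208), distinct from the red ones. The tray fence corners are about (40,245), (362,232) and (350,47).

Run:
```python
from h import *
f=lambda c:np.array(c)/3+[190,195]-1/3
for n,c,z in (("A",[(594,55),(677,61),(673,110),(593,103)],19),("B",[(636,193),(714,175),(728,222),(651,242)],19),("b1",[(272,136),(321,136),(321,213),(272,213)],33),("tray",[(36,60),(341,46),(353,232),(40,245)],30)):
    w=world("top",f(c),z)[:,:2];d=np.roll(w,-1,0)-w
    print(n,w.mean(0),np.linalg.norm(d,axis=1),np.degrees(np.arctan2(d[:,1],d[:,0])),w.tolist())
```

```text
A [ 575.98 -296.22] [78.58 47.13 75.44 46.07] [-95.79 171.74  83.43  -4.39] [[603.0791502327934, -259.7048963658135], [595.1561495757768, -337.88854614579344], [548.5181317887277, -331.11561635734733], [557.1492202673282, -256.17498359148885]]
B [ 456.25 -333.8 ] [75.34 45.2  74.57 47.23] [ -78.45 -167.23  103.09   13.69] [[471.2056316838408, -291.5940682784123], [486.2862453986745, -365.4142009882], [442.204872385487, -375.40399382287853], [425.3157221115299, -302.7712927165425]]
b1 [496.28  27.67] [46.28 72.02 45.93 72.12] [-91.46 178.35  88.66  -1.37] [[532.8877104556353, 49.848731511749136], [531.7123620366997, 3.580271045091207], [459.71883682720687, 5.659251250663566], [460.79059520247307, 51.5734529213028]]
tray [526.54 126.16] [293.18 175.89 295.16 175.82] [ -88.94 -178.11   91.05    1.24] [[611.7267602983409, 275.12535889643465], [617.1296912635667, -18.00337140675555], [441.3374769549499, -23.80303374187709], [435.94650229565787, 271.30741576480875]]
```

```bash
cat >> h.py <<'E'
def plan(p,ax,st=None):
    """slide (tool mm) and dr (8deg units) from now to position p, tool down, tool x at ax deg"""
    st=st or arm.read_state();r=R.from_quat(st["ee_rot"])
    a=np.radians(ax);g=R.from_matrix(np.array([[np.cos(a),np.sin(a),0],[np.sin(a),-np.cos(a),0],[0,0,-1]]).T)
    print("t",round(st["clock"],2),"pos",st["position"],"F",st["contact_force"],"w",round(st["gripper_width"],1),"gf",st["grasp_force"])
    print("slide",r.inv().apply(np.array(p)-st["position"]),"dr",np.degrees((r.inv()*g).as_rotvec())/8)
E
python3 -c "
from h import *
plan((576,-296,200),-96.2)"
```

```text
t 0.1 pos [170.04 600.9  230.35] F [ 0.27 -0.24 -0.45] w 85.4 gf 0.0
slide [634.93 752.33  31.86] dr [ 0.01 -0.01 10.05]
```

>>> {"fn": "step_arm", "kwargs": {"motion": [{"slide": [635,752,32],"dr": [0,0,10],"jaw": 85},{"slide": [635,752,32],"dr": [0,0,10],"jaw": 85},{"slide": [635,752,32],"dr": [0,0,10],"jaw": 85},{"slide": [635,752,32],"dr": [0,0,10],"jaw": 85},{"slide": [635,752,32],"dr": [0,0,10],"jaw": 85},{"slide": [635,752,32],"dr": [0,0,10],"jaw": 85},{"slide": [635,752,32],"dr": [0,0,10],"jaw": 85},{"slide": [635,752,32],"dr": [0,0,10],"jaw": 85}]}}

```text
clock: 1.1
position: [376.6, 144.2, 215.1]
ee_rot: [-0.669, 0.743, 0.0, 0.0]
contact_force: [1.0, 0.3, 0.2]
gripper_width: 85.2
grasp_force: 0.0
```

```bash
python3 -c "
from h import *
plan((576,-296,180),-96.2)"
```

```text
t 1.1 pos [376.64 144.24 215.08] F [1.   0.26 0.22] w 85.2 gf 0.0
slide [ 417.21 -243.92   34.99] dr [-0.    0.    0.03]
```

>>> {"fn": "step_arm", "kwargs": {"motion": [{"slide": [417,-244,35],"dr": [0,0,0],"jaw": 85},{"slide": [417,-244,35],"dr": [0,0,0],"jaw": 85},{"slide": [417,-244,35],"dr": [0,0,0],"jaw": 85},{"slide": [417,-244,35],"dr": [0,0,0],"jaw": 85},{"slide": [417,-244,35],"dr": [0,0,0],"jaw": 85},{"slide": [417,-244,35],"dr": [0,0,0],"jaw": 85},{"slide": [417,-244,35],"dr": [0,0,0],"jaw": 85},{"slide": [417,-244,35],"dr": [0,0,0],"jaw": 85}]}}

```text
clock: 2.1
position: [577.3, -295.8, 178.9]
ee_rot: [-0.67, 0.742, 0.001, -0.0]
contact_force: [0.4, 0.8, 0.6]
gripper_width: 85.0
grasp_force: 0.0
```

Run:
```python
from h import *
st,im=snap("wrist","w1")
plan((576,-296,180),-96.2,st)
h=cv2.cvtColor(im,cv2.COLOR_BGR2HSV);H,S,V=[h[...,k].astype(int) for k in range(3)]
m=(H<=13)&(S>90)&(S<165)&(V>150)
blobs(im,cv2.morphologyEx(m.astype(np.uint8),cv2.MORPH_OPEN,np.ones((3,3))),"wrist",19,st,600)
```

```text
t 2.1 pos [ 577.28 -295.76  178.85] F [0.41 0.77 0.55] w 85.0 gf 0.0
slide [ 0.37  1.25 -1.14] dr [0.01 0.   0.04]
```

View pics/w1.png

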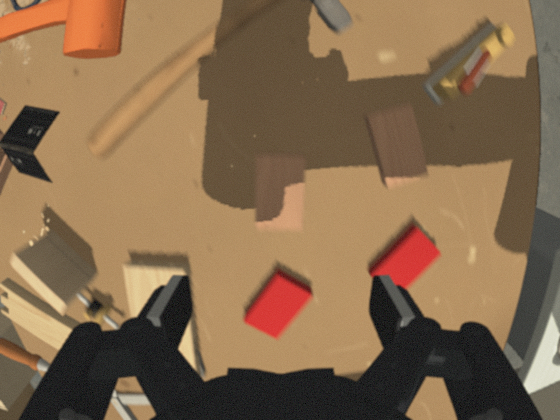

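Wrist view: block A at about (280,190), block B at (396,145), partly in shadow; red decoys at (279,303) and (405,258).

```bash
cat >> h.py <<'E'
def quad(n,c,z,name,st):
    w=world(name,c,z,st)[:,:2];d=np.roll(w,-1,0)-w
    print(n,w.mean(0),np.linalg.norm(d,axis=1),np.degrees(np.arctan2(d[:,1],d[:,0])))
E
python3 - <<'E'
from h import *
st=arm.read_state()
quad("A",[(256,154),(303,153),(304,230),(256,228)],19,"wrist",st)
quad("B",[(367,114),(411,104),(427,176),(388,187)],19,"wrist",st)
E
```

```text
A [ 577.53 -307.28] [43.62 75.8  47.37 72.75] [175.18  85.73  -8.58 -97.12]
B [ 457.79 -342.33] [46.25 73.81 43.66 74.16] [-169.86  101.67   10.45  -76.34]
```

Run:
```python
from h import *
print(world("side",[(151,275),(192,291)],19))
a=cv2.imread("pics/w1.png")
st,b=snap("wrist","w2");print(st["position"],st["joint_vel"],cv2.phaseCorrelate(a[100:240,230:450,1].astype(float),b[100:240,230:450,1].astype(float)))
quad("trayTop wrist check",[(256,154),(303,153),(304,230),(256,228)],19,"wrist",st)
```

```text
[[ 461.01 -335.21   19.  ]
 [ 579.74 -299.95   19.  ]]
[ 578.78 -299.82  177.6 ] [ 0.06 -0.06 -0.11 -0.03  0.02 -0.09] ((0.5991534308870285, 0.436384363865713), 0.49166979223893487)
trayTop wrist check [ 577.53 -307.28] [43.62 75.8  47.37 72.75] [175.18  85.73  -8.58 -97.12]
```

Run:
```python
from h import *
plan((577.5,-300,100),-96.2)
b=cv2.imread("pics/w2.png");h=cv2.cvtColor(b,cv2.COLOR_BGR2HSV)
print(h[[175,200,220,175,200,235,130,170,60],[275,270,298,235,330,330,390,405,400]])
```

```text
t 2.2 pos [ 577.38 -297.1   177.55] F [-1.22  0.42 -0.54] w 84.6 gf 0.0
slide [ 2.86 -0.61 77.55] dr [ 0.02 -0.    0.02]
[[ 15 106 116]
 [ 13 103 119]
 [ 13 112 212]
 [ 16  99 106]
 [ 17 112 186]
 [ 16 113 188]
 [ 14 115 115]
 [ 15 110 114]
 [ 17 111 181]]
```

>>> {"fn": "step_arm", "kwargs": {"motion": [{"slide": [1,0,25],"dr": [0,0,0],"jaw": 85},{"slide": [1,0,60],"dr": [0,0,0],"jaw": 85},{"slide": [1,0,85],"dr": [0,0,0],"jaw": 85},{"slide": [1,0,85],"dr": [0,0,0],"jaw": 85},{"slide": [1,0,85],"dr": [0,0,0],"jaw": 85},{"slide": [1,0,85],"dr": [0,0,0],"jaw": 85},{"slide": [1,0,85],"dr": [0,0,0],"jaw": 85},{"slide": [1,0,85],"dr": [0,0,0],"jaw": 85}]}}

```text
clock: 3.2
position: [577.1, -294.4, 95.7]
ee_rot: [-0.67, 0.742, -0.0, 0.0]
contact_force: [0.1, -0.9, -0.5]
gripper_width: 84.7
grasp_force: 0.0
```

Run:
```python
from h import *
ss=[]
for k in range(3):
    st,im=snap("wrist","w3"); ss.append(st["position"])
print(np.array(ss)); plan((577.5,-300,3),-96.2)
c=cv2.resize(im[80:300,180:400],None,fx=2.7,fy=2.7,interpolation=cv2.INTER_CUBIC);cv2.imwrite("pics/w3c.png",c)
```

```text
[[ 577.08 -294.41   95.66]
 [ 577.02 -294.41   95.47]
 [ 576.98 -294.39   95.34]]
t 3.35 pos [ 576.94 -294.38   95.21] F [ 0.23 -0.83  0.39] w 84.7 gf 0.0
slide [ 5.53 -1.11 92.21] dr [-0.   -0.    0.05]
```

View pics/w3c.png

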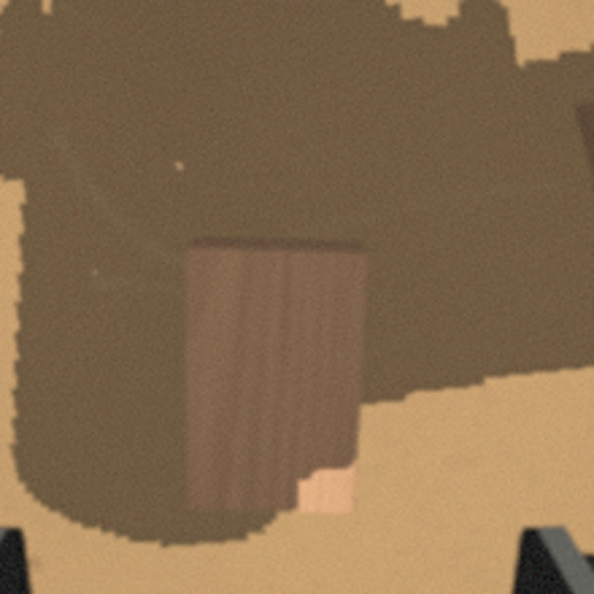

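Block A's top face in the crop is (185,250)–(367,252)–(353,513)–(186,510).

Run:
```python
from h import *
st=arm.read_state()
quad("A",np.array([(185,250),(367,252),(353,513),(186,510)])/2.7+[180,80]-.3,19,"wrist",st)
```

```text
A [ 575.41 -298.42] [46.04 73.29 46.62 72.87] [173.58  83.09  -6.94 -97.37]
```

>>> {"fn": "step_arm", "kwargs": {"motion": [{"slide": [4,1,30],"dr": [0,0,0.1],"jaw": 85},{"slide": [4,1,65],"dr": [0,0,0.1],"jaw": 85},{"slide": [4,1,84],"dr": [0,0,0.1],"jaw": 85},{"slide": [4,1,92],"dr": [0,0,0.1],"jaw": 85},{"slide": [4,1,92],"dr": [0,0,0.1],"jaw": 85},{"slide": [4,1,92],"dr": [0,0,0.1],"jaw": 40},{"slide": [4,1,92],"dr": [0,0,0.1],"jaw": 40},{"slide": [4,1,92],"dr": [0,0,0.1],"jaw": 40}]}}

```text
clock: 4.35
position: [576.5, -298.5, 4.5]
ee_rot: [-0.665, 0.747, -0.001, 0.001]
contact_force: [-0.1, 0.3, 3.4]
gripper_width: 45.3
grasp_force: 63.1
```

>>> {"fn": "step_arm", "kwargs": {"motion": [{"slide": [0,0,0],"dr": [0,0,0],"jaw": 40},{"slide": [0,0,0],"dr": [0,0,0],"jaw": 40},{"slide": [0,0,0],"dr": [0,0,0],"jaw": 40},{"slide": [0,0,-20],"dr": [0,0,0],"jaw": 40},{"slide": [0,0,-60],"dr": [0,0,0],"jaw": 40},{"slide": [0,0,-100],"dr": [0,0,0],"jaw": 40},{"slide": [0,0,-100],"dr": [0,0,0],"jaw": 40},{"slide": [0,0,-100],"dr": [0,0,0],"jaw": 40}]}}

```text
clock: 5.35
position: [574.6, -297.8, 102.0]
ee_rot: [-0.665, 0.747, 0.001, -0.0]
contact_force: [-0.5, -0.1, -2.0]
gripper_width: 45.2
grasp_force: 62.7
```

```bash
python3 -c "
from h import *
plan((492,94,150),1.2)"
```

```text
t 5.35 pos [ 574.57 -297.76  102.02] F [-0.53 -0.07 -2.  ] w 45.2 gf 62.711663246154785
slide [-379.64  127.39  -47.34] dr [  0.     0.02 -12.23]
```

>>> {"fn": "step_arm", "kwargs": {"motion": [{"slide": [-45,15,-20],"dr": [0,0,-1.3],"jaw": 40},{"slide": [-95,32,-48],"dr": [0,0,-2.6],"jaw": 40},{"slide": [-150,50,-48],"dr": [0,0,-3.9],"jaw": 40},{"slide": [-205,69,-48],"dr": [0,0,-5.2],"jaw": 40},{"slide": [-260,87,-48],"dr": [0,0,-6.5],"jaw": 40},{"slide": [-310,104,-48],"dr": [0,0,-7.8],"jaw": 40},{"slide": [-350,117,-48],"dr": [0,0,-9.1],"jaw": 40},{"slide": [-380,127,-48],"dr": [0,0,-10.4],"jaw": 40}]}}

```text
clock: 6.35
position: [491.4, 95.1, 149.4]
ee_rot: [0.994, -0.113, -0.002, 0.001]
contact_force: [-0.3, -0.8, -1.2]
gripper_width: 45.2
grasp_force: 62.7
```

```bash
python3 -c "
from h import *
plan((492,94,150),1.2)"
```

```text
t 6.35 pos [491.44  95.13 149.38] F [-0.26 -0.8  -1.22] w 45.2 gf 62.707611322402954
slide [ 0.8   0.97 -0.62] dr [ 0.01  0.02 -1.77]
```

>>> {"fn": "step_arm", "kwargs": {"motion": [{"slide": [0,0,0],"dr": [0,0,-0.9],"jaw": 40},{"slide": [0,0,0],"dr": [0,0,-1.8],"jaw": 40},{"slide": [0,0,0],"dr": [0,0,-1.8],"jaw": 40},{"slide": [0,0,0],"dr": [0,0,-1.8],"jaw": 40},{"slide": [0,0,0],"dr": [0,0,-1.8],"jaw": 40},{"slide": [0,0,0],"dr": [0,0,-1.8],"jaw": 40},{"slide": [0,0,0],"dr": [0,0,-1.8],"jaw": 40},{"slide": [0,0,0],"dr": [0,0,-1.8],"jaw": 40}]}}

```text
clock: 7.35
position: [493.1, 93.8, 151.1]
ee_rot: [1.0, 0.009, 0.0, -0.0]
contact_force: [0.1, 0.1, -0.5]
gripper_width: 45.1
grasp_force: 62.7
```

Run:
```python
from h import *
st,im=snap("wrist","w4")
plan((492,94,150),1.2,st);print(st["joint_vel"])
cv2.imwrite("pics/w4c.png",cv2.resize(im,(784,588),interpolation=cv2.INTER_CUBIC))
```

```text
t 7.35 pos [493.07  93.84 151.12] F [ 0.06  0.11 -0.46] w 45.1 gf 62.66592264175415
slide [-1.07 -0.18  1.12] dr [-0.   -0.   -0.03]
[-0.  0. -0. -0.  0.  0.]
```

View pics/w4c.png

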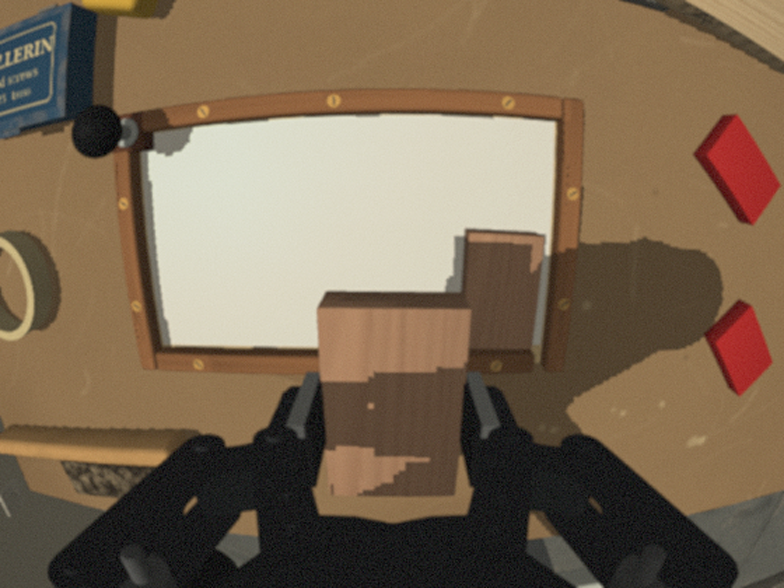

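Shown at 1.4x: tray outer corners (582,99), (562,372), (142,371); floor edges at the bottom row 348 and right column about 556 to 545; block 1 at (465–545, 230–350), knob (97,131).

Run:
```python
from h import *
st=arm.read_state()
f=lambda z,*p:world("wrist",np.array(p)/1.4-.15,z,st)[:,:2]
o=f(30,(582,99),(562,372),(142,371));print("outer UR,LR,LL",o.tolist(), np.linalg.norm(o[0]-o[1]),np.linalg.norm(o[2]-o[1]))
print("yaw",np.degrees(np.arctan2(*(o[2]-o[1])[::-1]))-90,np.degrees(np.arctan2(*(o[0]-o[1])[::-1])))
fl=f(14,(165,346),(300,349),(500,350));print("floor -x edge",fl.tolist())
print("floor -y edge",f(14,(556,122),(546,340)).tolist())
b=f(33,(466,234),(544,236),(532,350));print("b1 top",b.tolist())
print("held block top edge",f(19+150-3,(318,307),(470,307),(328,495),(456,495)).tolist())
print("knob",f(64,(97,131)))
```

```text
outer UR,LR,LL [[617.0999857336853, -17.807257082328675], [439.9207457281781, -22.18830754190904], [432.51686689956307, 273.26574777654696]] 177.23339609695046 295.5468088574635
yaw 1.4354930571858375 1.4164445128101908
floor -x edge [[446.18963497370214, 258.8681938678925], [448.08694764226095, 155.45602273309524], [449.485538692088, 19.43550288124719]]
floor -y edge [[602.5901637524223, -7.000527678949368], [456.90019121767864, -13.073523668416655]]
b1 top [[530.7569629199495, 51.37962301365623], [531.5883192049108, 3.3846268951774903], [457.6672677438489, 2.9946666777723436]]
held block top edge [[528.500125554356, 116.3513229478793], [529.2686121765627, 71.10512282036929], [455.6015422671584, 116.68166744694425], [456.4110156154962, 69.5658223768522]]
knob [[598.23 264.34]]
```

>>> {"fn": "step_arm", "kwargs": {"motion": [{"slide": [-2.5,-1,30],"dr": [0,0,-0.05],"jaw": 40},{"slide": [-2.5,-1,70],"dr": [0,0,-0.05],"jaw": 40},{"slide": [-2.5,-1,105],"dr": [0,0,-0.05],"jaw": 40},{"slide": [-2.5,-1,122],"dr": [0,0,-0.05],"jaw": 40},{"slide": [-2.5,-1,128],"dr": [0,0,-0.05],"jaw": 40},{"slide": [-2.5,-1,131],"dr": [0,0,-0.05],"jaw": 40},{"slide": [-2.5,-1,131],"dr": [0,0,-0.05],"jaw": 40},{"slide": [-2.5,-1,131],"dr": [0,0,-0.05],"jaw": 40}]}}

```text
clock: 8.4
position: [491.0, 95.1, 20.8]
ee_rot: [1.0, 0.012, 0.001, -0.0]
contact_force: [-0.0, 0.7, 0.3]
gripper_width: 45.2
grasp_force: 62.7
```

Lower 2 mm more, open to 53, and rise.

>>> {"fn": "step_arm", "kwargs": {"motion": [{"slide": [-0.5,0,2],"dr": [0,0,0],"jaw": 40},{"slide": [-0.5,0,2],"dr": [0,0,0],"jaw": 40},{"slide": [-0.5,0,2],"dr": [0,0,0],"jaw": 52},{"slide": [-0.5,0,2],"dr": [0,0,0],"jaw": 52},{"slide": [-0.5,0,2],"dr": [0,0,0],"jaw": 52},{"slide": [-0.5,0,-20],"dr": [0,0,0],"jaw": 52},{"slide": [-0.5,0,-60],"dr": [0,0,0],"jaw": 52},{"slide": [-0.5,0,-120],"dr": [0,0,0],"jaw": 85}]}}

```text
clock: 9.4
position: [488.8, 94.2, 139.9]
ee_rot: [1.0, 0.012, -0.002, 0.001]
contact_force: [0.6, 0.7, 0.6]
gripper_width: 68.6
grasp_force: 0.0
```

```bash
python3 -c "
from h import *
plan((457.5,-337.5,150),-78.0)"
```

```text
t 9.4 pos [488.79  94.2  139.89] F [0.59 0.71 0.57] w 68.6 gf 0.0
slide [-41.75 430.84  -9.08] dr [0.03 0.02 9.92]
```

>>> {"fn": "step_arm", "kwargs": {"motion": [{"slide": [-5,54,-9],"dr": [0,0,1.25],"jaw": 85},{"slide": [-10,108,-9],"dr": [0,0,2.5],"jaw": 85},{"slide": [-16,162,-9],"dr": [0,0,3.75],"jaw": 85},{"slide": [-21,216,-9],"dr": [0,0,5],"jaw": 85},{"slide": [-26,270,-9],"dr": [0,0,6.25],"jaw": 85},{"slide": [-31,324,-9],"dr": [0,0,7.5],"jaw": 85},{"slide": [-37,378,-9],"dr": [0,0,8.75],"jaw": 85},{"slide": [-42,431,-9],"dr": [0,0,9.9],"jaw": 85}]}}

```text
clock: 10.4
position: [458.1, -338.9, 149.0]
ee_rot: [0.777, -0.63, -0.0, -0.0]
contact_force: [1.1, -0.6, 0.2]
gripper_width: 84.9
grasp_force: 0.0
```

>>> {"fn": "step_arm", "kwargs": {"motion": [{"slide": [0,0,25],"dr": [0,0,0],"jaw": 85},{"slide": [0,0,50],"dr": [0,0,0],"jaw": 85},{"slide": [0,0,50],"dr": [0,0,0],"jaw": 85},{"slide": [0,0,50],"dr": [0,0,0],"jaw": 85},{"slide": [0,0,50],"dr": [0,0,0],"jaw": 85},{"slide": [0,0,50],"dr": [0,0,0],"jaw": 85},{"slide": [0,0,50],"dr": [0,0,0],"jaw": 85},{"slide": [0,0,50],"dr": [0,0,0],"jaw": 85}]}}

```text
clock: 11.4
position: [458.6, -337.1, 99.3]
ee_rot: [0.778, -0.628, 0.0, -0.0]
contact_force: [0.5, 0.2, -0.8]
gripper_width: 84.9
grasp_force: 0.0
```

Run:
```python
from h import *
st,im=snap("wrist","w5")
plan((457.5,-337.5,4),-78.0,st);print(st["joint_vel"])
c=cv2.resize(im[80:300,180:400],None,fx=2.7,fy=2.7,interpolation=cv2.INTER_CUBIC);cv2.imwrite("pics/w5c.png",c)
```

```text
t 11.4 pos [ 458.64 -337.06   99.26] F [ 0.51  0.22 -0.75] w 84.9 gf 0.0
slide [ 0.17  1.24 95.26] dr [-0.   -0.    0.03]
[-0.  0. -0. -0. -0. -0.]
```

View pics/w5c.png

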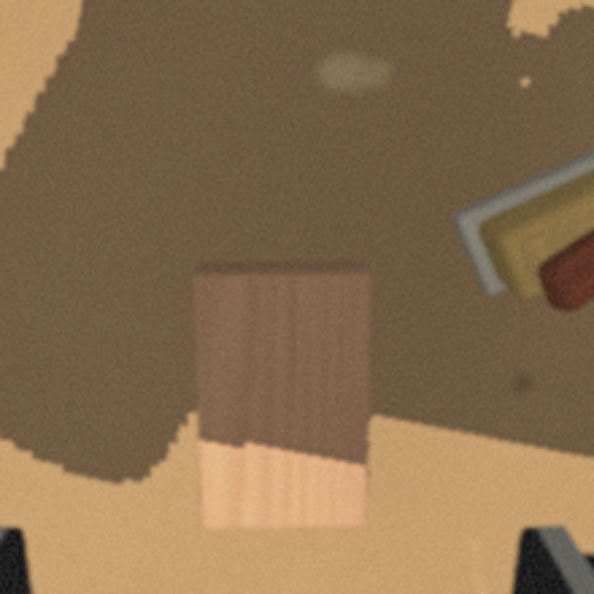

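Block B in the crop: (196,273), (369,272), (365,524), (203,526). The knife at (490,290) is clear of the finger positions.

Run:
```python
from h import *
st=arm.read_state()
quad("B",np.array([(196,273),(369,272),(365,524),(203,526)])/2.7+[180,80]-.3,19,"wrist",st)
plan((457.5,-337.5,4),-77.5)
```

```text
B [ 454.02 -335.55] [44.8  72.94 46.36 73.18] [-167.41  103.38   12.9   -77.85]
t 11.45 pos [ 458.58 -337.08   99.17] F [-0.06  0.52 -0.69] w 85.4 gf 0.0
slide [ 0.18  1.16 95.17] dr [-0.   -0.   -0.04]
```

>>> {"fn": "step_arm", "kwargs": {"motion": [{"slide": [-2.5,4,30],"dr": [0,0,-0.05],"jaw": 85},{"slide": [-2.5,4,65],"dr": [0,0,-0.05],"jaw": 85},{"slide": [-2.5,4,86],"dr": [0,0,-0.05],"jaw": 85},{"slide": [-2.5,4,95],"dr": [0,0,-0.05],"jaw": 85},{"slide": [-2.5,4,95],"dr": [0,0,-0.05],"jaw": 85},{"slide": [-2.5,4,95],"dr": [0,0,-0.05],"jaw": 40},{"slide": [-2.5,4,95],"dr": [0,0,-0.05],"jaw": 40},{"slide": [-2.5,4,95],"dr": [0,0,-0.05],"jaw": 40}]}}

```text
clock: 12.45
position: [455.0, -335.8, 5.3]
ee_rot: [0.781, -0.625, 0.001, -0.0]
contact_force: [-0.4, 0.4, 5.2]
gripper_width: 45.1
grasp_force: 62.9
```

>>> {"fn": "step_arm", "kwargs": {"motion": [{"slide": [0,0,0],"dr": [0,0,0],"jaw": 40},{"slide": [0,0,0],"dr": [0,0,0],"jaw": 40},{"slide": [0,0,0],"dr": [0,0,0],"jaw": 40},{"slide": [0,0,-20],"dr": [0,0,0],"jaw": 40},{"slide": [0,0,-60],"dr": [0,0,0],"jaw": 40},{"slide": [0,0,-115],"dr": [0,0,0],"jaw": 40},{"slide": [0,0,-146],"dr": [0,0,0],"jaw": 40},{"slide": [0,0,-146],"dr": [0,0,0],"jaw": 40}]}}

```text
clock: 13.45
position: [455.4, -336.0, 152.9]
ee_rot: [0.78, -0.625, 0.003, -0.001]
contact_force: [0.1, -0.5, -1.5]
gripper_width: 45.1
grasp_force: 62.3
```

```bash
python3 -c "
from h import *
plan((490,165,150),1.4)"
```

```text
t 13.45 pos [ 455.42 -336.04  152.93] F [ 0.07 -0.55 -1.5 ] w 45.1 gf 62.325453758239746
slide [-481.43 -143.05    1.99] dr [-0.01 -0.05 -9.85]
```

>>> {"fn": "step_arm", "kwargs": {"motion": [{"slide": [-60,-18,0],"dr": [0,0,-1.23],"jaw": 40},{"slide": [-120,-36,0],"dr": [0,0,-2.46],"jaw": 40},{"slide": [-180,-54,0],"dr": [0,0,-3.7],"jaw": 40},{"slide": [-240,-72,0],"dr": [0,0,-4.9],"jaw": 40},{"slide": [-300,-90,0],"dr": [0,0,-6.2],"jaw": 40},{"slide": [-360,-107,0],"dr": [0,0,-7.4],"jaw": 40},{"slide": [-420,-125,0],"dr": [0,0,-8.6],"jaw": 40},{"slide": [-480,-143,0],"dr": [0,0,-9.85],"jaw": 40}]}}

```text
clock: 14.45
position: [487.7, 164.9, 148.6]
ee_rot: [1.0, 0.015, -0.001, 0.001]
contact_force: [0.1, 0.3, -2.1]
gripper_width: 45.0
grasp_force: 62.3
```

>>> {"fn": "step_arm", "kwargs": {"motion": [{"slide": [0,0,0],"dr": [0,0,0],"jaw": 40},{"slide": [0,0,0],"dr": [0,0,0],"jaw": 40},{"slide": [0,0,0],"dr": [0,0,0],"jaw": 40},{"slide": [0,0,0],"dr": [0,0,0],"jaw": 40},{"slide": [0,0,0],"dr": [0,0,0],"jaw": 40},{"slide": [0,0,0],"dr": [0,0,0],"jaw": 40},{"slide": [0,0,0],"dr": [0,0,0],"jaw": 40},{"slide": [0,0,0],"dr": [0,0,0],"jaw": 40}]}}

```text
clock: 15.45
position: [488.9, 163.3, 150.1]
ee_rot: [1.0, 0.012, 0.0, -0.0]
contact_force: [0.7, -0.4, -0.6]
gripper_width: 45.1
grasp_force: 62.3
```

Run:
```python
from h import *
st,im=snap("wrist","w6")
plan((488.5,163.5,21),1.4,st);print(st["joint_vel"])
cv2.imwrite("pics/w6c.png",cv2.resize(im,(784,588),interpolation=cv2.INTER_CUBIC))
```

```text
t 15.45 pos [488.93 163.29 150.09] F [ 0.68 -0.36 -0.65] w 45.1 gf 62.278218269348145
slide [ -0.43  -0.21 129.09] dr [-0. -0. -0.]
[ 0. -0. -0.  0.  0. -0.]
```

View pics/w6c.png

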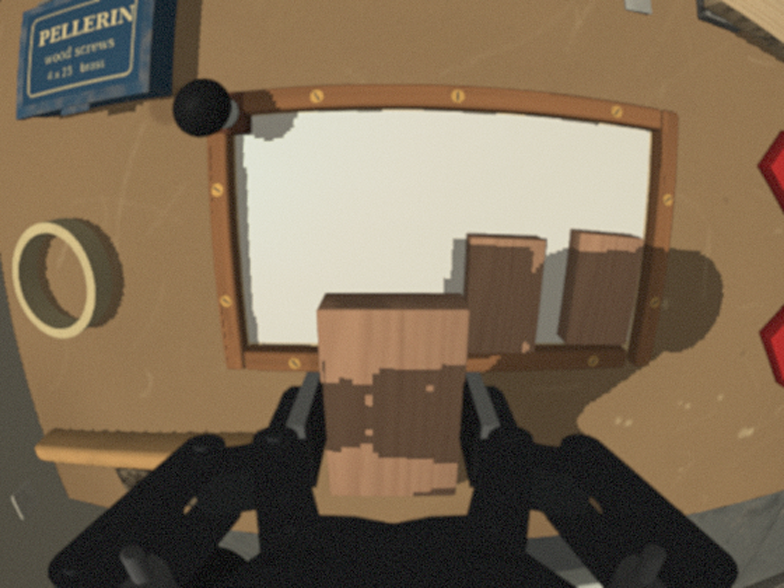

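Block A lies in the tray at (467–545, 237–352), close to the fence; block 1 is at (572–640, 233–347), the knob at (202,107).

Run:
```python
from h import *
st=arm.read_state()
f=lambda z,*p:world("wrist",np.array(p)/1.4-.15,z,st)[:,:2]
print("A top",f(33,(467,241),(545,242),(532,352)).tolist())
print("b1",f(33,(575,236),(640,238),(565,346)).tolist())
print("held",f(19+150-4.5,(318,308),(470,308),(328,496),(456,488)).tolist())
print("floor edge",f(14,(255,345),(295,346),(555,346)).tolist());print("knob",f(64,(202,107)))
o=f(30,(678,113),(642,368),(230,368));print(o.tolist())
```

```text
A top [[522.9739192720149, 120.4762240036345], [524.6499540065404, 72.51014523304299], [453.220530088558, 72.38813820014882]]
b1 [[529.490500973077, 53.14740150162481], [531.5064072124122, 6.106057398597784], [457.46391081232844, 49.83973624004801]]
held [[523.731734551478, 186.18550112231028], [524.8311855501289, 140.74254675297615], [450.3565985914134, 186.00796428860386], [455.5470822039905, 139.04723127696354]]
floor edge [[445.61348418021055, 256.1653830476159], [446.03126894150626, 227.75680182946107], [449.4771108039492, 49.079527100105835]]
knob [[598.4  264.65]]
[[616.63069628601, -18.480346372781923], [438.749289314055, -16.93728379990793], [434.94428415408584, 270.4004590652832]]
```

>>> {"fn": "step_arm", "kwargs": {"motion": [{"slide": [-0.5,-0.5,30],"dr": [0,0,0],"jaw": 40},{"slide": [-0.5,-0.5,70],"dr": [0,0,0],"jaw": 40},{"slide": [-0.5,-0.5,105],"dr": [0,0,0],"jaw": 40},{"slide": [-0.5,-0.5,122],"dr": [0,0,0],"jaw": 40},{"slide": [-0.5,-0.5,128],"dr": [0,0,0],"jaw": 40},{"slide": [-0.5,-0.5,130],"dr": [0,0,0],"jaw": 40},{"slide": [-0.5,-0.5,131],"dr": [0,0,0],"jaw": 40},{"slide": [-0.5,-0.5,131],"dr": [0,0,0],"jaw": 40}]}}

```text
clock: 16.5
position: [491.4, 165.5, 22.5]
ee_rot: [1.0, 0.013, 0.004, -0.002]
contact_force: [-2.7, -1.9, 16.7]
gripper_width: 45.1
grasp_force: 67.5
```

>>> {"fn": "step_arm", "kwargs": {"motion": [{"slide": [0,0,0.5],"dr": [0,0,0],"jaw": 40},{"slide": [0,0,0.5],"dr": [0,0,0],"jaw": 52},{"slide": [0,0,0.5],"dr": [0,0,0],"jaw": 52},{"slide": [0,0,0.5],"dr": [0,0,0],"jaw": 52},{"slide": [0,0,-20],"dr": [0,0,0],"jaw": 52},{"slide": [0,0,-60],"dr": [0,0,0],"jaw": 52},{"slide": [0,0,-120],"dr": [0,0,0],"jaw": 60},{"slide": [0,0,-150],"dr": [0,0,0],"jaw": 60}]}}

```text
clock: 17.5
position: [489.4, 164.3, 172.1]
ee_rot: [1.0, 0.012, 0.002, -0.001]
contact_force: [-0.2, 0.1, -0.7]
gripper_width: 60.4
grasp_force: 0.0
```

```bash
python3 -c "
from h import *
plan((599,264.5,150),61.3)"
```

```text
t 17.5 pos [489.42 164.32 172.06] F [-0.24  0.11 -0.68] w 60.4 gf 0.0
slide [111.95 -97.39  22.67] dr [ 0.   -0.03 -7.48]
```

Run:
```python
from h import *
st,im=snap("wrist","w7")
print(st["position"],st["joint_vel"])
cv2.imwrite("pics/w7c.png",cv2.resize(im[150:300,150:480],(792,360),interpolation=cv2.INTER_CUBIC))
```

```text
[489.42 164.32 172.06] [ 0.   -0.25  0.28 -0.02 -0.58 -0.  ]
```

View pics/w7c.png

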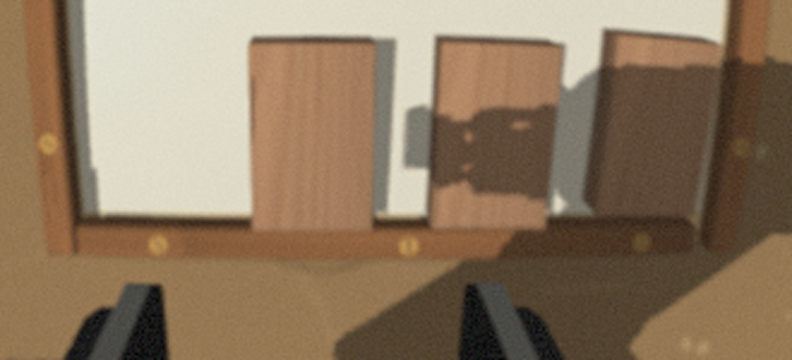

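Block B lies at crop (250–375, 40–230), its end level with A's end (row 229) and its shadow no wider at that end. I'll check the numbers.

Run:
```python
from h import *
st=arm.read_state();st["position"]=np.array([489.42,164.32,172.06])
g=lambda c:np.array(c)/2.4+[150,150]-.3
quad("B",g([(249,43),(375,43),(373,230),(252,230)]),33,"wrist",st)
quad("A",g([(436,43),(564,47),(548,229),(430,228)]),33,"wrist",st)
print(world("wrist",g([(250,43),(374,43),(373,230),(252,230),(430,228),(548,229)]),33,st)[:,:2].tolist())
print("fence inner top",world("wrist",g([(150,225),(400,229),(230,228)]),30,st)[:,:2].tolist())
plan((599,264.5,150),61.3)
```

```text
B [486.82 164.89] [46.   73.32 47.33 73.37] [ -88.51 -177.89   91.56    1.08]
A [488.83  94.58] [49.44 73.6  48.58 72.88] [ -88.87 -178.59   90.27    2.09]
[[522.888384440108, 188.53093883896727], [524.0642003644284, 143.28014269158524], [450.80892618017054, 140.21285681941885], [449.5228908734277, 187.5207950085859], [452.1101300526799, 117.75034405864926], [452.3381183998796, 69.1718815426976]]
fence inner top [[448.97018210712804, 228.8434063015544], [450.24409448147617, 129.2340838758108], [448.8572097464219, 196.50287830126848]]
t 17.55 pos [491.1  165.07 175.29] F [1.26 0.41 2.83] w 59.9 gf 0.0
slide [110.17 -96.52  26.73] dr [ 0.01 -0.08 -7.48]
```

>>> {"fn": "step_arm", "kwargs": {"motion": [{"slide": [20,-15,0],"dr": [0,0,-1.2],"jaw": 60},{"slide": [55,-46,10],"dr": [0,0,-2.4],"jaw": 60},{"slide": [85,-75,18],"dr": [0,0,-3.6],"jaw": 60},{"slide": [109,-97,25],"dr": [0,0,-4.8],"jaw": 60},{"slide": [109,-97,25],"dr": [0,0,-6],"jaw": 60},{"slide": [109,-97,25],"dr": [0,0,-7.5],"jaw": 60},{"slide": [109,-97,25],"dr": [0,0,-7.5],"jaw": 60},{"slide": [109,-97,25],"dr": [0,0,-7.5],"jaw": 60}]}}

```text
clock: 18.55
position: [594.8, 263.2, 143.6]
ee_rot: [0.86, 0.509, -0.0, 0.0]
contact_force: [-0.3, -0.1, -0.1]
gripper_width: 59.6
grasp_force: 0.0
```

Run:
```python
from h import *
st,im=snap("wrist","w8")
plan((598.3,264.7,45),61.3,st);print(st["joint_vel"])
# predicted knob pixel vs dark blob near it
h=cv2.cvtColor(im,cv2.COLOR_BGR2HSV);m=(h[...,2]<45).astype(np.uint8)
n,l,s,c=cv2.connectedComponentsWithStats(m)
for k in range(1,n):
    if s[k,4]>80: print(s[k],c[k],world("wrist",[c[k]],64,st))
```

```text
t 18.55 pos [594.83 263.22 143.62] F [-0.29 -0.11 -0.08] w 59.6 gf 0.0
slide [ 3.04  2.36 98.61] dr [-0.    0.01 -0.01]
[-0. -0.  0. -0. -0.  0.]
[ 264  201   42   41 1307] [284.69 221.27] [[598.7  264.91  64.  ]]
[   25   269   511   151 31255] [277.12 371.25] [[522.42 138.54  64.  ]]
```

Knob confirmed at (598.7, 264.9). I descend and grip it.

>>> {"fn": "step_arm", "kwargs": {"motion": [{"slide": [3.3,2.5,25],"dr": [0,0,0],"jaw": 60},{"slide": [3.3,2.5,60],"dr": [0,0,0],"jaw": 60},{"slide": [3.3,2.5,85],"dr": [0,0,0],"jaw": 60},{"slide": [3.3,2.5,98],"dr": [0,0,0],"jaw": 60},{"slide": [3.3,2.5,98],"dr": [0,0,0],"jaw": 60},{"slide": [3.3,2.5,98],"dr": [0,0,0],"jaw": 20},{"slide": [3.3,2.5,98],"dr": [0,0,0],"jaw": 20},{"slide": [3.3,2.5,98],"dr": [0,0,0],"jaw": 20}]}}

```text
clock: 19.6
position: [599.4, 265.7, 47.9]
ee_rot: [0.86, 0.511, 0.001, -0.0]
contact_force: [-1.6, 0.7, 5.8]
gripper_width: 28.9
grasp_force: 59.0
```

>>> {"fn": "step_arm", "kwargs": {"motion": [{"slide": [0,0,0],"dr": [0,0,0],"jaw": 20},{"slide": [0,0,0],"dr": [0,0,0],"jaw": 20},{"slide": [0,0,0],"dr": [0,0,0],"jaw": 20},{"slide": [0,0,0],"dr": [0,0,0],"jaw": 20},{"slide": [0,0,0],"dr": [0,0,0],"jaw": 20},{"slide": [0,0,0],"dr": [0,0,0],"jaw": 20},{"slide": [0,0,0],"dr": [0,0,0],"jaw": 20},{"slide": [0,0,0],"dr": [0,0,0],"jaw": 20}]}}

```text
clock: 20.6
position: [599.4, 265.7, 47.9]
ee_rot: [0.86, 0.511, 0.001, -0.0]
contact_force: [-2.0, -0.2, 6.3]
gripper_width: 29.4
grasp_force: 59.0
```

Run:
```python
from h import *
plan((598.3,264.7,45),61.3)
r=np.hypot(329.3,64);a0=np.degrees(np.arctan2(64,329.3))
for t in range(0,34,2):
    a=np.radians(a0+t);print(t,"slide x %.1f z %.1f"%(r*np.cos(a)-329.3,64-r*np.sin(a)))
```

```text
t 20.6 pos [599.43 265.67  47.86] F [-2.04 -0.17  6.3 ] w 29.4 gf 59.021397829055786
slide [-1.4  -0.53  2.86] dr [ 0.01 -0.02  0.01]
0 slide x 0.0 z 0.0
2 slide x -2.4 z -11.5
4 slide x -5.3 z -22.8
6 slide x -8.5 z -34.1
8 slide x -12.1 z -45.2
10 slide x -16.1 z -56.2
12 slide x -20.5 z -67.1
14 slide x -25.3 z -77.8
16 slide x -30.4 z -88.3
18 slide x -35.9 z -98.6
20 slide x -41.7 z -108.8
22 slide x -48.0 z -118.7
24 slide x -54.5 z -128.4
26 slide x -61.4 z -137.9
28 slide x -68.6 z -147.1
30 slide x -76.1 z -156.1
32 slide x -84.0 z -164.8
```

>>> {"fn": "step_arm", "kwargs": {"motion": [{"slide": [-1,0,-6],"dr": [0,0,0],"jaw": 20},{"slide": [-2.4,0,-11.5],"dr": [0,0,0],"jaw": 20},{"slide": [-4,0,-17],"dr": [0,0,0],"jaw": 20},{"slide": [-5.3,0,-23],"dr": [0,0,0],"jaw": 20},{"slide": [-7,0,-28.5],"dr": [0,0,0],"jaw": 20},{"slide": [-8.5,0,-34],"dr": [0,0,0],"jaw": 20},{"slide": [-10.3,0,-40],"dr": [0,0,0],"jaw": 20},{"slide": [-12,0,-45],"dr": [0,0,0],"jaw": 20}]}}

```text
clock: 21.6
position: [592.7, 254.2, 91.3]
ee_rot: [0.86, 0.51, -0.0, -0.0]
contact_force: [0.7, 2.8, -5.4]
gripper_width: 29.1
grasp_force: 59.5
```

Run:
```python
from h import *
plan((598.3,264.7,45),61.3)
st,im=snap("side","s1");cv2.imwrite("pics/s1c.png",cv2.resize(im[90:250,200:380],(675,600),interpolation=cv2.INTER_CUBIC))
```

```text
t 21.6 pos [592.68 254.22  91.29] F [ 0.72  2.77 -5.36] w 29.1 gf 59.45368766784668
slide [11.92 -0.07 46.29] dr [-0.    0.    0.01]
```

View pics/s1c.png

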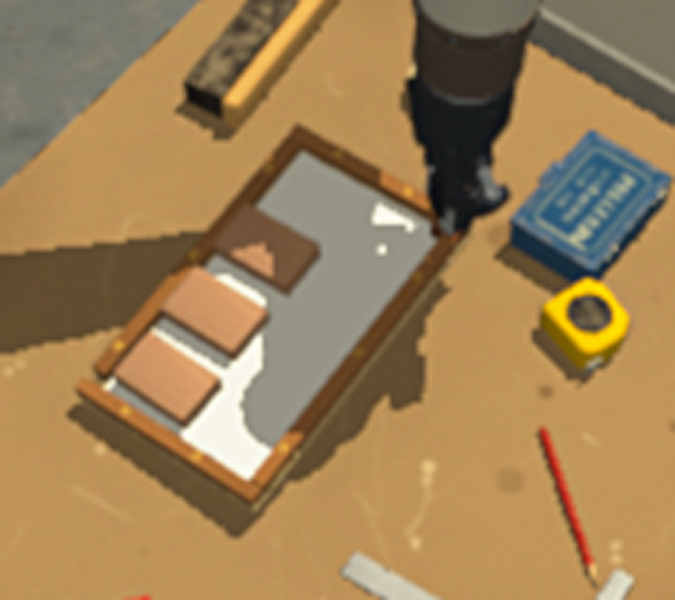

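The side view shows the tray corner lifted by the knob (450,215), the blocks still in a row and nothing else disturbed. I'll continue along the arc.

>>> {"fn": "step_arm", "kwargs": {"motion": [{"slide": [-3,0,-8],"dr": [0,0,0],"jaw": 20},{"slide": [-6,0,-16.5],"dr": [0,0,0],"jaw": 20},{"slide": [-9.6,0,-25],"dr": [0,0,0],"jaw": 20},{"slide": [-13.3,0,-33],"dr": [0,0,0],"jaw": 20},{"slide": [-17.2,0,-41],"dr": [0,0,0],"jaw": 20},{"slide": [-21.2,0,-49],"dr": [0,0,0],"jaw": 20},{"slide": [-25.4,0,-56],"dr": [0,0,0],"jaw": 20},{"slide": [-29.7,0,-63.6],"dr": [0,0,0],"jaw": 20}]}}

```text
clock: 22.65
position: [578.5, 228.1, 155.0]
ee_rot: [0.86, 0.511, -0.0, -0.0]
contact_force: [-1.6, -1.0, -7.2]
gripper_width: 29.1
grasp_force: 59.8
```

>>> {"fn": "step_arm", "kwargs": {"motion": [{"slide": [-4,0,-6],"dr": [0,0,0],"jaw": 20},{"slide": [-8,0,-12],"dr": [0,0,0],"jaw": 20},{"slide": [-12.8,0,-19.6],"dr": [0,0,0],"jaw": 20},{"slide": [-17.5,0,-25.5],"dr": [0,0,0],"jaw": 20},{"slide": [-22,0,-32],"dr": [0,0,0],"jaw": 20},{"slide": [-26.9,0,-38.3],"dr": [0,0,0],"jaw": 20},{"slide": [-31,0,-43],"dr": [0,0,0],"jaw": 20},{"slide": [-34.4,0,-47.3],"dr": [0,0,0],"jaw": 20}]}}

```text
clock: 23.65
position: [562.2, 198.0, 202.2]
ee_rot: [0.86, 0.511, -0.0, 0.0]
contact_force: [-0.7, -0.9, -6.4]
gripper_width: 29.0
grasp_force: 60.4
```

>>> {"fn": "step_arm", "kwargs": {"motion": [{"slide": [0,0,0],"dr": [0,0,0],"jaw": 20},{"slide": [0,0,0],"dr": [0,0,0],"jaw": 20},{"slide": [0,0,0],"dr": [0,0,0],"jaw": 20},{"slide": [0,0,0],"dr": [0,0,0],"jaw": 20},{"slide": [0,0,0],"dr": [0,0,0],"jaw": 20},{"slide": [0,0,0],"dr": [0,0,0],"jaw": 20},{"slide": [0,0,0],"dr": [0,0,0],"jaw": 20},{"slide": [0,0,0],"dr": [0,0,0],"jaw": 20}]}}

```text
clock: 24.65
position: [562.5, 198.4, 202.1]
ee_rot: [0.86, 0.511, 0.0, 0.0]
contact_force: [-0.9, 0.1, -5.9]
gripper_width: 29.0
grasp_force: 60.5
```

Now a numeric check: rectify the side image onto the tilted block-top plane and print a coarse map.

```bash
cat > rect.py <<'E'
from h import *
def rect(name,im,st,zt,yaw=1.4):
    y=np.radians(yaw);Rz=R.from_euler('z',yaw,degrees=True)
    piv=np.array([525.3,127.5,0])+Rz.apply([-89,-149,0])
    k=st["position"]+[0,0,16.2]; v=k-piv
    th=np.degrees(np.arctan2(v[2],np.hypot(*v[:2]))-np.arctan2(64,329.3))
    az=np.arctan2(v[1],v[0]);print("lean %.1f dist %.1f (335.5) az %.1f"%(th,np.linalg.norm(v),np.degrees(az)))
    ax=np.array([np.sin(az),-np.cos(az),0])
    Rt=R.from_rotvec(ax*np.radians(th))*R.from_euler('z',az-np.arctan2(285,165))
    i=optics.camera_info(name);P=i["camera_matrix"]@np.diag([1,-1,-1])@i["view"][:3]
    q=np.array([[-95,-155],[95,-155],[95,155],[-95,155]],float)
    w=Rt.apply(np.c_[q,np.full(4,zt)]-[-89,-149,0])+piv
    p=np.c_[w,np.ones(4)]@P.T;p=p[:,:2]/p[:,2:]
    dst=(q+[95,155])*2   # rectified: column=tray x, row=tray y, 2px/mm
    return cv2.warpPerspective(im,cv2.getPerspectiveTransform(p.astype(np.float32),dst.astype(np.float32)),(380,620))
E
python3 - <<'E'
from rect import *
st,im=snap("side","s2")
r=rect("side",im,st,33);cv2.imwrite("pics/r2.png",r)
h=cv2.cvtColor(r,cv2.COLOR_BGR2HSV);S,V,H=h[...,1].astype(int),h[...,2].astype(int),h[...,0]
for y in range(-150,60,4):
    row=""
    for x in range(-93,93,4):
        s,v=S[(y+155)*2,(x+95)*2],V[(y+155)*2,(x+95)*2]
        row+= "." if s<60 else ("#" if s>165 else "b") if v>150 else ("x" if s>165 else "d")
    print("%5d"%y,row)
E
```

```text
lean 29.7 dist 334.6 (335.5) az 61.1
 -150 bbbbbbbdddddddddddddddddddddddddddddddddddddddd
 -146 bbbbbbdxxxxxxxdxxxxxxdddddddddddddddddddddddddd
 -142 bbbbb##################xxxxxxxxxxxxxxxxxxxxxxxx
 -138 bbbbb###x#xxxxx##xx#xxxxxxxxxxxxxxxxxxxxxxxxx##
 -134 dbbbbbbddddddddddddddddddddddddddddddddddddddxx
 -130 ddbbbbbbbbbbbbbbbbbbbbbddddd................dd#
 -126 dddbbbbbbbbbbbbbbbbbbbbddddd................dx#
 -122 dddddxdbbbbbbbbbbbbbbbbddddd................dx#
 -118 ddddxxdbbbbbbbbbbbbbbbdddddd................dx#
 -114 ddddxxdbbbbbbbbbbbbbbbdddddd................dx#
 -110 dddddxdbbbbbbbbbbbbbbbdddddd................dx#
 -106 ddddxxbbbbbbbbbbbbbbbddddddd................dx#
 -102 ddddx#bbbbbbbbbbbbbbbddddddd................dx#
  -98 dddd##bbbbbbbbbbbbbbbddddddd................d##
  -94 ddddd#bbbbbbbbbbbbbbdddddddd................dx#
  -90 ddddxxdbbbbbbbbbbbbbdddddddd................dxx
  -86 ddddxxdbbbbbbbbbbbbddddddddd................ddx
  -82 ddddxxdbbbbbbbbbbbdddddddddd................dxx
  -78 ddddxxdbbbbbbbbbbddddddddddd................ddx
  -74 ddddxxbbbbbbbbbbbddddddddddd...
[... 1098 characters left out ...]
  10 bbbbdxxxxd..................................ddx
   14 bbbbdxxxxd..................................ddx
   18 bbbbdxxxxd..................................dxx
   22 bbbbdxxxxd..................................dxx
   26 bbbbdxxxxd..................................ddx
   30 bbbbdxxxxd..................................ddx
   34 bbbbdxxxxd..................................dxx
   38 bbbbdxxxxd..................................ddx
   42 bbbbdxxxxd..................................dxx
   46 bbbbdxxxxd..................................dxx
   50 bbbbdxxxxd..................................dxx
   54 bbbbdxxxxd..................................ddx
   58 bbbbdxxxxd..................................dxx
```

Run:
```python
from h import *
r=cv2.imread("pics/r2.png");h=cv2.cvtColor(r,cv2.COLOR_BGR2HSV);S=h[...,1].astype(int)
e=lambda y,x0,x1:x0+np.argmax(S[int((y+155)*2),(x0+95)*2:(x1+95)*2]<60)/2
print("block ends",[(y,e(y,-20,60)) for y in range(-130,7,6)])
print("floor edge",[(y,e(y,-75,0)) for y in range(14,60,8)])
print("row end y",[ (x,-20+np.argmax(S[(-20+155)*2:(40+155)*2,(x+95)*2]<60)/2) for x in range(-50,20,8)])
V=r[...,2].astype(float)
p=V[20:340,(-60+95)*2:(-40+95)*2].mean(1);print("lit profile -100..-70",p[(np.arange(-100,-70,1)+155)*2-20].round())
p=V[20:340,(-20+95)*2:(-8+95)*2].mean(1);print("profile -60..-10",p[(np.arange(-60,-10,1)+155)*2-20].round())
```

```text
block ends [(-130, np.float64(18.0)), (-124, np.float64(17.0)), (-118, np.float64(16.5)), (-112, np.float64(17.0)), (-106, np.float64(17.0)), (-100, np.float64(17.0)), (-94, np.float64(16.5)), (-88, np.float64(16.5)), (-82, np.float64(17.0)), (-76, np.float64(16.5)), (-70, np.float64(16.5)), (-64, np.float64(17.0)), (-58, np.float64(17.0)), (-52, np.float64(17.0)), (-46, np.float64(17.0)), (-40, np.float64(16.5)), (-34, np.float64(17.0)), (-28, np.float64(16.5)), (-22, np.float64(17.0)), (-16, np.float64(17.0)), (-10, np.float64(16.5)), (-4, np.float64(16.5)), (2, np.float64(16.5))]
floor edge [(14, np.float64(-53.5)), (22, np.float64(-53.5)), (30, np.float64(-54.0)), (38, np.float64(-53.0)), (46, np.float64(-53.5)), (54, np.float64(-54.0))]
row end y [(-50, np.float64(6.0)), (-42, np.float64(6.0)), (-34, np.float64(6.5)), (-26, np.float64(6.5)), (-18, np.float64(6.5)), (-10, np.float64(6.5)), (-2, np.float64(6.5)), (6, np.float64(6.0)), (14, np.float64(5.0))]
lit profile -100..-70 [182. 183. 183. 184. 186. 188. 190. 192. 193. 192. 189. 184. 177. 170.
 164. 160. 158. 158. 159. 161. 162. 164. 165. 167. 168. 169. 170. 170.
 171. 172.]
profile -60..-10 [117. 116. 116. 116. 116. 116. 117. 118. 119. 120. 120. 120. 120. 120.
 119. 118. 117. 115. 114. 113. 113. 113. 114. 115. 115. 115. 115. 115.
 115. 116. 116. 116. 117. 117. 117. 117. 116. 116. 116. 116. 116. 116.
 116. 117. 117. 117. 116. 116. 116. 116.]
```

The block ends line up to 0.5 mm. They sit against the long fence, and the row ends at y = +6, which is 3 × 47 mm from the short fence, so no gaps are left. The lean is about 30°.

```bash
python3 -c "
from bench import arm
print(arm.job_done())"
```

```text
the job is handed in; nothing more can be done
None
```

The job is handed in: the tray is held by its knob at a lean of about 30°, and by the final side-camera measurement all three blocks sit tight in the stop corner with no gaps.

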